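# Gather the tube caps in the pouring corner

### The arm

A 7-joint arm with a two-finger parallel gripper is mounted at the origin on the work surface. World frame = base frame: x ahead of the robot, y to its left, z up, the work surface at z = 0. Lengths are in mm, angles in rad, forces in N, time in s.
With the tool pointing down it reaches from about 425 to 925 mm from the base axis. Payload 6.8 kg.
Tool frame: the origin (TCP) lies midway between the tips of the shut fingers; the grasp point (between the pads) lies 19 mm behind it (arm.grip_point_offset is the distance from the TCP to the grasp point, in mm); z points along the fingers, y is the direction in which the jaws open and shut (so a half turn about z gives the same grasp; the last joint's range is limited). The gripper opens to 88 mm and grips with 3 to 60 N. Pads are 20 mm wide; open, the fingers measure 115 mm over their backs; the gripper's body (75 mm by 178 mm) begins 61 mm behind the grasp point.
Start: joints at [1.005, 0.477, 0.022, 1.555, -0.011, 1.109, -0.083], TCP at [298.345, -605.506, 222.664] pointing down, gripper open.
Joint ranges: [-2.96, 2.96], [-0.34, 2.1], [-1.41, 1.46], [0.24, 2.44], [-1.37, 4.51], [0.17, 1.92], [-2.96, 2.96]. Speed limits (rad/s): [2.39, 2.39, 3.14, 3.14, 3.14, 3.14, 3.14].

### API

Orientations are given as a rotation vector (axis times angle).
In Python, from station import arm gives the robot as it stands.
- The arm moves only by the shell command python3 -m handwheel 'ROWS' [FORCE]. ROWS is JSON, a list of rows, each a list of 5 numbers: the shift along the world's x, y, z in units of 40 mm (1.0 is 40 mm), then the turn about the world's z in units of 5 degrees (1.0 is 5 degrees), then the opening, from 0 (shut) to 1 (fully open). A call has 1 to 12 rows; each row is the pose to reach, as a shift and turn from the pose measured when the call began; what a row does not reach only later rows make up. A row lasts 1/10 s, in which the tool goes at most 50 mm and 8.59 degrees, less where a joint would pass 70% of its speed; a pose out of reach is approached as far as the arm can. A call with a gripper value outside its range is refused whole. The fingers move at their own pace and stop on an object; FORCE is the grip in N (left out, the last holds). Time passes only in rows, so rows that repeat a pose let the fingers close. It gives the time, the measured TCP pose, the force and the opening at its end, in the units of the state.
- arm.sense(): the state, without advancing time (a new reading comes with each control period).
- arm.grab_frame(name): name is "side" or "top" or "wrist"; returns a dict with "image" (384x512x3 uint8, red, green, blue), "fx", "fy", "cx", "cy" (pixels), "R" (3x3) and "t" (3): a world point X has camera coordinates R X + t. Camera axes: x right, y down, z forward; pixel columns grow to the right and rows downward; lengths in mm; the calibration is good to about 2 mm. A picture is of the moment at which its call begins. There is no depth.
- arm.sign_off(): hands the job in, once; it reports no verdict.
Trained networks look in a picture, given as the dict that the camera call returned (one of the last four; its "shot" number tells which), for a name from the list of things; names that differ only in an ending like _2 or _b are one class to them, and where a whole thing is asked for, a point or a joint stands for the part that bears it (a point fixed in the world has none). Each returns a list of dicts, best first, with "p" (0 to 1); they miss things now and then, are a little off and sometimes report something else, mostly with a low value. They report only what shows in the picture. A call takes as long as a camera call. They do not tell look-alikes from the thing itself.
- arm.spot_in(picture, thing): "box" ([left, top, right, bottom] in pixels, round what is visible of it).
- arm.silhouettes(picture, thing): "mask" (384x512 bool, what is visible of it) and "box" ([left, top, right, bottom] in pixels, round what is visible of it).
- arm.tip_of(picture, thing): "at" ([column, row] in pixels: a listed point, or the origin of a listed thing).
The state is a dict: "time_s": time; "qpos": joint angles; "joint_velocities": joint speeds; "joint_efforts": joint torques, N m; "ee_pos": TCP position; "eef_rot": TCP orientation; "force": force on the tool from outside, world axes, zero at the start; "torque": the same for the moment, N m; "gripper_width": finger opening in mm.
Only numpy, scipy, OpenCV 4.12 (cv2) and the standard library are available. Lean on these libraries where they do the work, as an engineer would, in place of code of your own. Each camera call takes 0.05 s, during which the arm holds its last target.

### The job

First take the capped bottle out of the steel tray and stand it upright, wholly on the round black rubber mat. Then take the tray by its corner grip and raise that end until all three loose caps have slid down into the opposite corner (the one with the small pouring lip); the low corner may rest on the bench. Finish while still holding the tray clearly tilted, about 30 degrees, with the caps lying still in that corner; do not spill any cap, tip the bottle over or shift the other things on the bench.

Things in the scene. Friction and masses are not known exactly. Their poses are not given: they have to be found in the camera images.
- tray: Loose smooth steel tray, outside 200 (x) x 150 (y) x 35 mm high, 4 mm thick, 0.25 to 0.5 kg. Origin under its centre, z up. The grip stands outside its +x +y corner. A small flat lip on the rim marks the -x -y corner; its foot (x -100, y -75, z 0 mm) is the pivot when the grip is raised. Caps begin to slide near 6 degrees of tilt, run well at 25 to 30.
- tray_handle (a point): Middle of the tray's upright black grip, a tab 12 mm thick, 34 mm long, clear of the rim from 35 to 85 mm up. The point is at x 112, y 84, z 62 mm of the tray; axes are the tray's. The tab's length runs along the tray's diagonal, from the lip corner to the grip (tray direction x 4, y 3): pinch it across that (x -3, y 4).
- tray_corner (a point): Inner bottom corner of the tray under the pouring lip, opposite the grip, where the caps must gather: at x -96, y -71, z 4 mm of the tray.
- bottle_center (a point): Loose capped amber bottle, about 0.14 kg, standing in the tray: straight body 40 mm across up to 79 mm, white cap 34 mm across on top, 110 mm tall in all. The point is at its axis, 55 mm above its underside; z is its axis.
- cap0: One of three alike loose white screw caps lying flat in the tray: disc 28 mm across, 14 mm high, 12 g. Origin at the centre of its underside.
- cap1: One of three alike loose white screw caps lying flat in the tray: disc 28 mm across, 14 mm high, 12 g. Origin at the centre of its underside.
- cap2: One of three alike loose white screw caps lying flat in the tray: disc 28 mm across, 14 mm high, 12 g. Origin at the centre of its underside.
- mat: Round black rubber mat fixed to the bench, 110 mm across, 4 mm thick. Origin at the centre of its underside.
- small_rack: Bystander: white tube rack, fixed, 98 x 98 mm, 60 mm high, up to 97 mm with its tubes. Origin under its centre.
- beaker: Bystander: loose glass beaker, 68 mm across, 85 mm high. Origin under its centre.
- jar: Bystander: loose white jar, 60 mm across, 75 mm high. Origin under its centre.
- tape: Bystander: loose roll of tape lying flat, 90 mm across, 20 mm high. Origin under its centre.
- timer: Bystander: loose grey timer, 60 x 70 x 22 mm. Origin under its centre.
There are look-alikes about, which are no part of the job. Several things look just like the part that bears bottle_center: the one meant starts farthest from the robot's base.

How it is judged (in metres and radians):
On the way, in this order (a step that is already met when the one before it is completed fails the run):
1. the bottle stands upright and released on the mat, the tray still level (horizontal distance between bottle_center and mat below 0.037 m and angle between each of bottle_center, tray's own z axis and vertical below 0.1 rad and height (world z) of bottle_center below 0.065 m and contact force between the fingers and bottle below 0.1 N), for 0.2 s.
2. the tray is raised by its grip end and all three caps are in the pouring corner (distance between each of cap0, cap1, cap2 and tray_corner below 0.085 m and angle between tray's own z axis and vertical between 0.35 and 0.87 rad and height (world z) of tray_handle above 0.13 m), for 0.2 s.
At the end, for the whole second after the job is handed in: Fingers hold the tray tilted 20 to 50 degrees, grip over 130 mm high, touching no bystander; the three caps lie still within 85 mm of the inner corner under the lip; the bottle stands upright (0.1 rad), released, on the mat (within 37 mm of its centre) (all of step 2 and horizontal distance between bottle_center and mat below 0.037 m and angle between bottle_center's own z axis and vertical below 0.1 rad and height (world z) of bottle_center below 0.065 m and contact force between the fingers and bottle below 0.1 N and contact force between the fingers and tray above 1 N and linear speed of each of cap0, cap1, cap2, tray below 0.03 m/s and contact force between tray and beaker below 0.3 N and contact force between tray and jar below 0.3 N and contact force between tray and tape below 0.3 N and contact force between tray and timer below 0.3 N and contact force between tray and small_rack below 0.3 N); the arm keeps its last pose, push and grip.
It fails at once if the bottle is tipped over (angle between bottle_center's own z axis and vertical above 0.7 rad).
It fails at once if a cap leaves the tray (z of any of cap0, cap1, cap2 in the frame of tray above 0.04 m or z of any of cap0, cap1, cap2 in the frame of tray below -0.01 m).
It fails at once if a bystander is shifted (distance of any of beaker, jar, tape, timer from where it was at the start of the episode above 0.025 m).
It also fails if it takes over 58 s, if anything falls off the work surface, if the arm or the gripper's body presses on something with over 40 N, if the wrist force passes 120 N, or if a joint passes its speed limit or range.

## Working session

There is one attempt and no reset: what is moved stays moved. The work goes in short steps, Python scripts to look and compute and a shell command to move; the robot and the scene stay as the last step left them, time stands still between calls to the robot, and variables do not carry over. Pictures are saved under pics/ and viewed, and the job is handed in when it is done.

```bash
mkdir -p pics; ls
python3 - <<'E'
from station import arm
import cv2,pickle
s=arm.sense();print(s['time_s'],s['ee_pos'],s['eef_rot'],s['gripper_width'],arm.grip_point_offset)
for n in("top","side"):
    f=arm.grab_frame(n)
    cv2.imwrite(f'pics/{n}0.png',f['image'][:,:,::-1])
    pickle.dump(f,open(f'{n}0.pkl','wb'))
    print(n,f['fx'],f['R'],f['t'])
    for th in("tray","tray_handle","tray_corner","bottle_center","cap0","mat","small_rack","beaker","jar","tape","timer"):
        print(th,[(round(d['p'],2),[round(float(x)) for x in d['at']]) for d in arm.tip_of(f,th)], [[round(float(x)) for x in d['box']] for d in arm.spot_in(f,th)])
E
```

```text
pics
0.0 [ 298.07365466 -604.97965007  221.7207676 ] [-3.05803218e+00 -7.12445564e-01  7.77745966e-04] 87.64093157528394 18.700000000000003
top 460.3967751721455 [[-0.00425793 -0.99997892  0.00490296]
 [-0.99086907  0.00355831 -0.13478068]
 [ 0.13476039 -0.00543208 -0.99086333]] [   7.63097819  531.86597484 1163.75724503]
tray [(0.62, [212, 199])] [[148, 155, 265, 242]]
tray_handle [(0.56, [158, 201])] [[150, 152, 266, 243]]
tray_corner [(0.66, [255, 196])] [[145, 155, 262, 242]]
bottle_center [(0.64, [246, 262]), (0.64, [184, 266]), (0.61, [210, 194]), (0.56, [218, 267])] [[174, 255, 196, 272], [200, 187, 220, 205], [208, 261, 226, 277], [239, 257, 256, 270], [357, 219, 408, 258]]
cap0 [(0.68, [217, 224]), (0.47, [183, 200]), (0.45, [197, 171])] [[214, 220, 224, 230], [178, 191, 188, 206]]
mat [(0.81, [329, 148]), (0.53, [255, 195])] [[311, 130, 351, 175]]
small_rack [(0.67, [378, 244])] [[356, 220, 412, 258]]
beaker [(0.77, [119, 258])] [[95, 244, 131, 272]]
jar [(0.58, [112, 143]), (0.39, [197, 172])] [[96, 131, 125, 156], [192, 167, 203, 174]]
tape [(0.65, [105, 200])] [[86, 183,
[... 398 characters left out ...]
ner [(0.97, [254, 208])] [[178, 196, 270, 265]]
bottle_center [(0.95, [223, 221]), (0.95, [254, 267]), (0.93, [277, 254]), (0.73, [294, 234]), (0.55, [226, 236])] [[247, 249, 266, 294], [268, 233, 289, 276], [287, 214, 305, 256], [218, 200, 234, 239]]
cap0 [(0.6, [203, 252]), (0.54, [199, 224]), (0.44, [247, 242])] [[184, 198, 269, 261], [200, 242, 211, 248]]
mat [(0.96, [274, 166])] [[261, 151, 290, 173]]
small_rack [(0.81, [357, 180])] [[340, 148, 380, 196]]
beaker [(0.74, [193, 325])] [[170, 291, 199, 338]]
jar [(0.72, [109, 263]), (0.65, [194, 328])] [[92, 232, 122, 266]]
tape [(0.9, [139, 294]), (0.68, [357, 181])] [[117, 275, 159, 314]]
timer [(0.77, [327, 145])] [[319, 133, 344, 152]]
```

View pics/top0.png

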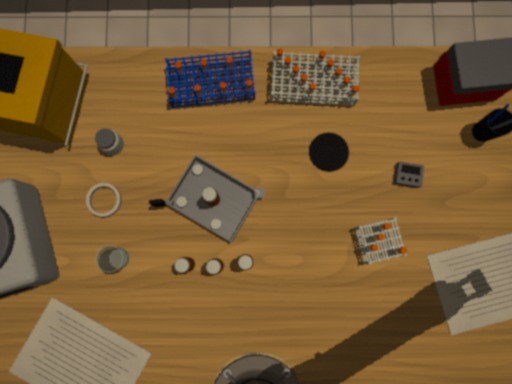

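View pics/side0.png

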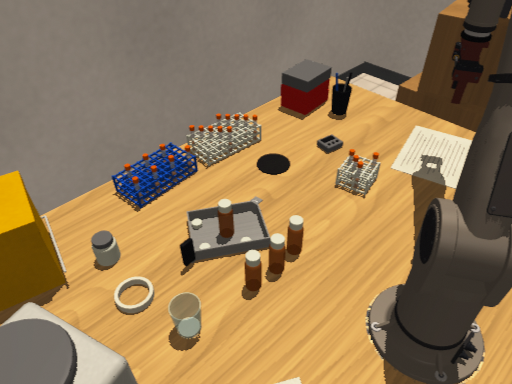

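```bash
cat > h.py <<'E'
import numpy as np,pickle
def ray(f,px):
    R=np.array(f['R']);t=np.array(f['t'])
    d=R.T@np.array([(px[0]-f['cx'])/f['fx'],(px[1]-f['cy'])/f['fy'],1.]);return -R.T@t,d
def atz(f,px,z):
    c,d=ray(f,px);return c+d*(z-c[2])/d[2]
def tri(fa,a,fb,b):
    c1,d1=ray(fa,a);c2,d2=ray(fb,b);d1/=np.linalg.norm(d1);d2/=np.linalg.norm(d2)
    s=np.linalg.lstsq(np.c_[d1,-d2],c2-c1,rcond=None)[0]
    p,q=c1+s[0]*d1,c2+s[1]*d2
    return (p+q)/2,np.linalg.norm(p-q)
def proj(f,X):
    c=np.array(f['R'])@np.array(X)+np.array(f['t']);return [f['fx']*c[0]/c[2]+f['cx'],f['fy']*c[1]/c[2]+f['cy']]
def load(n): return pickle.load(open(n+'.pkl','rb'))
E
python3 - <<'E'
from h import *
a=load('top0');b=load('side0')
np.set_printoptions(precision=1,suppress=True)
for n,p,q in[('tray',(212,199),(227,235)),('handle',(158,201),(189,248)),('corner',(255,196),(254,208)),('bottle',(210,194),(223,221)),('mat',(329,148),(274,166)),('rack',(378,244),(357,180)),('beaker',(119,258),(193,325)),('jar',(112,143),(109,263)),('tape',(105,200),(139,294)),('timer',(405,178),(327,145))]:
    print(n,*tri(a,p,b,q))
E
```

```text
tray [518.  115.1  -7.8] 2.6272359403091685
handle [505.  246.6  55.5] 4.815718815996575
corner [525.3   1.3  12.8] 3.0191405931991393
bottle [526.  117.   41.9] 0.2917085992677948
mat [ 657.6 -209.2  -21.7] 10.878153702752705
rack [ 398.7 -322.6    2. ] 5.724786996701918
beaker [360.2 354.6   4.5] 7.175714147857015
jar [676.5 393.3 -26. ] 7.229268347551194
tape [513.3 396.5   5.9] 7.193672707617204
timer [ 575.5 -398.9    9.5] 9.641252203490675
```

Run:
```python
from h import *
import cv2
a=load('top0');b=load('side0')
np.set_printoptions(precision=1,suppress=True)
for n,z,p,q in[('tray',0,(212,199),(227,235)),('handle',62,(158,201),(189,248)),('corner',4,(255,196),(254,208)),('bottle',59,(210,194),(226,220)),('bottop',114,(209,190),(225,204)),('mat',4,(329,152),(273.5,163)),('timer',0,(405,178),(327,145)),('rack',0,(378,244),(357,180)),('beaker',0,(119,258),(193,325))]:
    print(n,atz(a,p,z),atz(b,q,z))
cv2.imwrite('pics/zt.png',cv2.resize(a['image'][140:285,90:290,::-1],None,fx=4,fy=4,interpolation=2))
cv2.imwrite('pics/zs.png',cv2.resize(b['image'][140:290,160:320,::-1],None,fx=4,fy=4,interpolation=2))
```

```text
tray [518.1 115.3   0. ] [511.2 118.7   0. ]
handle [506.  247.1  62. ] [497.9 248.1  62. ]
corner [525.2   0.2   4. ] [533.2  -4.2   4. ]
bottle [523.8 115.5  59. ] [509.5 119.2  59. ]
bottop [526.4 113.2 114. ] [510.5 117.4 114. ]
mat [ 644.7 -201.     4. ] [ 642.5 -198.2    4. ]
timer [ 573.3 -405.2    0. ] [ 586.9 -407.2    0. ]
rack [ 396.5 -324.9    0. ] [ 402.  -322.8    0. ]
beaker [362.7 358.6   0. ] [359.8 351.1   0. ]
```

View pics/zt.png

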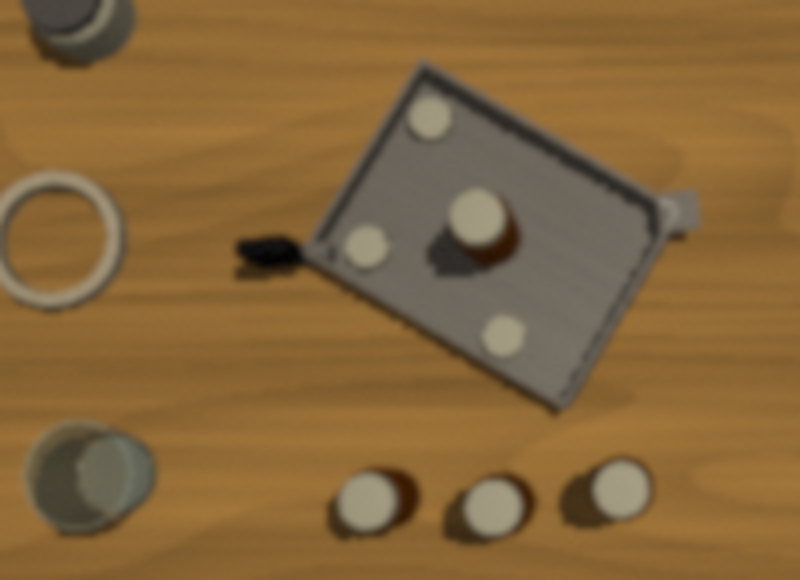

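View pics/zs.png

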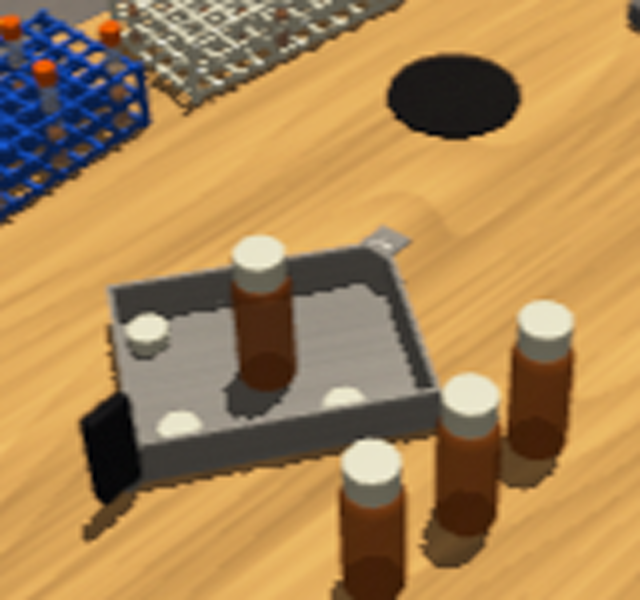

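Run:
```python
from h import *
a=load('top0');b=load('side0')
np.set_printoptions(precision=1,suppress=True)
Z=lambda x,y:(90+x/4-.375,140+y/4-.375)
S=lambda x,y:(160+x/4-.375,140+y/4-.375)
print('bot',atz(a,Z(477,217),112),atz(b,S(260,250),114))
P=[atz(a,Z(*p),35) for p in[(422,64),(664,207),(561,408),(308,254)]];print(np.array(P))
Q=[atz(b,S(*p),35) for p in[(110,288),(380,250),(440,390),(140,450)]];print(np.array(Q))
print('tab',atz(a,Z(268,248),85),'mat',atz(b,S(454,96),4))
for X in ([500,-10,0],):pass
```

```text
bot [517.2 113.6 112. ] [516.5 113.4 114. ]
[[629.1 157.7  35. ]
 [533.5  -1.2  35. ]
 [403.4  65.6  35. ]
 [503.5 230.1  35. ]]
[[628.6 159.4  35. ]
 [525.5   0.3  35. ]
 [402.7  65.4  35. ]
 [498.3 234.3  35. ]]
tab [501.7 245.9  85. ] mat [ 641. -195.    4.]
```

```bash
python3 -m handwheel '[[5.5,8.9,0,7,1],[5.5,8.9,0,7,1],[5.5,8.9,0,7,1],[5.5,8.9,0,7,1],[5.5,8.9,0,7,1],[5.5,8.9,0,7,1],[5.5,8.9,0,7,1],[5.5,8.9,0,7,1],[5.5,8.9,0,7,1],[5.5,8.9,0,7,1]]' 20
python3 -m handwheel '[[0,9,0,7.2,1],[0,9,0,7.2,1],[0,9,0,7.2,1],[0,9,0,7.2,1],[0,9,0,7.2,1],[0,9,0,7.2,1],[0,9,0,7.2,1],[0,9,0,7.2,1],[0,9,0,7.2,1],[0,9,0,7.2,1]]'
```

```text
time_s: 3.3
ee_pos: [520.4, -245.5, 222.9]
eef_rot: [-2.698, -1.609, -0.003]
force: [0.4, -0.5, 0.1]
gripper_width: 87.8
time_s: 4.3
ee_pos: [520.8, 111.7, 222.6]
eef_rot: [-2.072, -2.361, -0.0]
force: [-0.3, -1.1, -0.2]
gripper_width: 88.1
```

Run:
```python
from station import arm
from h import *
import cv2
np.set_printoptions(precision=1,suppress=True)
f=arm.grab_frame('wrist');pickle.dump(f,open('w1.pkl','wb'))
cv2.imwrite('pics/w1.png',f['image'][:,:,::-1])
for th,z in(("tray_handle",62),("tray_corner",4),("bottle_center",59),("cap0",4),("tray",0)):
    for d in arm.tip_of(f,th): print(th,round(d['p'],2),np.array(d['at']),atz(f,d['at'],z))
```

```text
tray_handle 0.94 [261.8  23.1] [504.6 250.2  62. ]
tray_handle 0.2 [252.5 167.6] [512.8 119.1  62. ]
tray_corner 0.94 [252.7 259.7] [528.4  -9.7   4. ]
bottle_center 0.8 [254.3 169.2] [514.8 117.1  59. ]
bottle_center 0.78 [86.2 80.5] [347.3 180.7  59. ]
bottle_center 0.72 [ 89.7 232.3] [350.5  27.   59. ]
bottle_center 0.69 [ 81.  159.6] [341.9 104.3  59. ]
bottle_center 0.47 [258.1  87.7] [508.4 195.3  59. ]
cap0 0.91 [198.5 164.3] [450.  103.6   4. ]
cap0 0.9 [259.2  90.3] [509.7 195.1   4. ]
cap0 0.71 [328.9 138.2] [595.9 153.4   4. ]
tray 0.68 [253.5 167.8] [514.5 107.1   0. ]
```

View pics/w1.png

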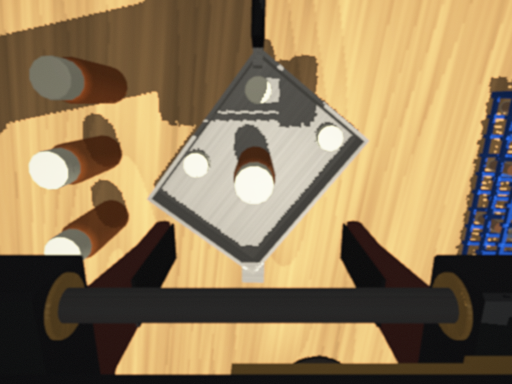

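```bash
python3 -c "
from h import *
f=load('w1');print(atz(f,(254,184),114))"
python3 -m handwheel '[[-0.1,0.08,-1.2,0,1],[-0.1,0.08,-2.4,0,1],[-0.1,0.08,-3.2,0,1],[-0.1,0.08,-3.9,0,1],[-0.1,0.08,-4.2,0,1],[-0.1,0.08,-4.2,0,1],[-0.1,0.08,-4.2,0,1]]'
```

```text
[515.43831462 115.26692237 114.        ]
time_s: 5.3
ee_pos: [517.5, 116.3, 55.9]
eef_rot: [2.072, 2.361, 0.004]
force: [1.0, 0.4, 0.3]
gripper_width: 88.0
```

```bash
python3 -m handwheel '[[0,0,0,0,0],[0,0,0,0,0],[0,0,0,0,0],[0,0,0,0,0],[0,0,0,0,0],[0,0,0,0,0],[0,0,0,0,0],[0,0,0,0,0]]' 20
```

```text
time_s: 6.1
ee_pos: [517.4, 116.3, 55.8]
eef_rot: [-2.072, -2.361, -0.003]
force: [0.0, -0.8, 0.9]
gripper_width: 39.4
```

```bash
python3 -m handwheel '[[0,0,0.5,0,0],[0,0,1.2,0,0],[0,0,1.8,0,0],[0.3,-0.7,1.8,0,0],[0.6,-1.5,1.8,0,0],[0.9,-2.3,1.8,0,0],[1.2,-3,1.8,0,0],[1.6,-4,1.8,0,0],[1.6,-4,1.8,0,0]]'
python3 - <<'E'
from station import arm
from h import *
import cv2
np.set_printoptions(precision=1,suppress=True)
for n in('wrist','top'):
    f=arm.grab_frame(n);pickle.dump(f,open(n+'2.pkl','wb'))
    cv2.imwrite(f'pics/{n}2.png',f['image'][:,:,::-1])
    for d in arm.spot_in(f,'mat'): print(n,d['p'],d['box'],atz(f,((d['box'][0]+d['box'][2])/2,(d['box'][1]+d['box'][3])/2),4))
E
```

```text
time_s: 7.0
ee_pos: [582.6, -51.2, 127.2]
eef_rot: [2.081, 2.35, -0.0]
force: [0.0, -1.4, -1.7]
gripper_width: 39.7
wrist 0.73 [248.8, 322.3, 322.7, 364.7] [ 630.  -214.7    4. ]
top 0.9 [325.2, 129.8, 349.9, 170.7] [ 649.5 -224.3    4. ]
```

View pics/wrist2.png

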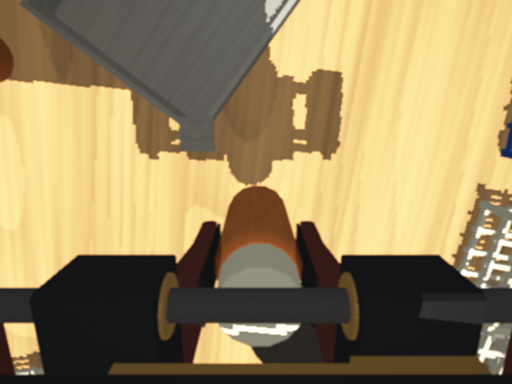

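View pics/top2.png

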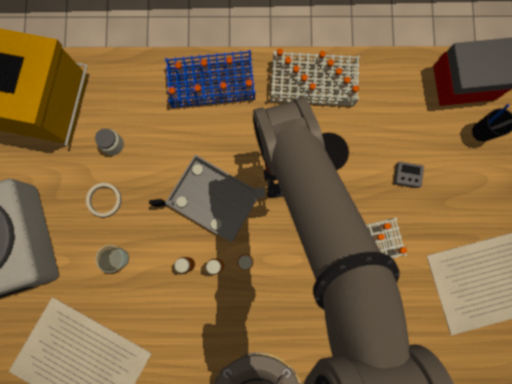

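Run:
```python
from h import *
import cv2
np.set_printoptions(precision=1,suppress=True)
for n,(x0,y0,x1,y1) in(('top0',(300,120,360,185)),('side0',(250,145,300,182))):
    f=load(n);m=(f['image'][y0:y1,x0:x1].max(2)<50).astype(np.uint8)
    ys,xs=np.nonzero(m);print(n,len(xs),xs.mean()+x0,ys.mean()+y0,xs.min()+x0,xs.max()+x0,ys.min()+y0,ys.max()+y0,atz(f,(xs.mean()+x0,ys.mean()+y0),4), atz(f,(xs.min()+x0,ys.mean()+y0),4)-atz(f,(xs.max()+1+x0,ys.mean()+y0),4))
```

```text
top0 1125 328.4471111111111 151.70666666666668 310 347 133 170 [ 645.5 -199.5    4. ] [  0.3 103.1   0. ]
side0 509 272.88212180746564 164.00196463654225 257 289 155 174 [ 640.2 -192.9    4. ] [76.  76.1  0. ]
```

```bash
python3 -m handwheel '[[0.4,-0.9,0,0,0],[0.75,-1.8,0,0,0],[1.1,-2.7,0,0,0],[1.5,-3.6,0,0,0],[1.5,-3.62,0,0,0],[1.5,-3.62,-0.6,0,0],[1.5,-3.62,-1.2,0,0],[1.5,-3.62,-1.5,0,0],[1.5,-3.62,-1.7,0,0],[1.5,-3.62,-1.75,0,0],[1.5,-3.62,-1.75,0,0]]'
```

```text
time_s: 8.3
ee_pos: [641.2, -186.8, 58.1]
eef_rot: [-2.069, -2.363, -0.004]
force: [0.6, -0.5, -1.7]
gripper_width: 39.7
```

```bash
python3 -m handwheel '[[0.04,-0.22,0,0,0],[0.04,-0.22,0,0,0],[0.04,-0.22,-0.03,0,0],[0.04,-0.22,-0.05,0,0],[0.04,-0.22,-0.05,0,0]]'
```

```text
time_s: 8.8
ee_pos: [642.8, -195.3, 56.0]
eef_rot: [-2.069, -2.363, -0.004]
force: [-0.3, 0.4, -3.3]
gripper_width: 39.6
```

```bash
python3 -m handwheel '[[0,0,0,0,1],[0,0,0,0,1],[0,0,0,0,1],[0,0,0,0,1],[0,0,0,0,1],[0,0,0,0,1],[0,0,0.7,0,1],[0,0,1.4,0,1],[0,0,2.4,0,1],[0,0,3.2,0,1],[0,0,3.2,0,1]]'
python3 - <<'E'
from station import arm
from h import *
import cv2
f=arm.grab_frame('side');pickle.dump(f,open('side3.pkl','wb'))
cv2.imwrite(f'pics/side3.png',f['image'][:,:,::-1])
print([(d['p'],d['box']) for d in arm.spot_in(f,'bottle_center')])
E
```

```text
time_s: 9.9
ee_pos: [645.8, -195.7, 189.6]
eef_rot: [2.065, 2.358, 0.011]
force: [-0.4, 1.1, -0.3]
gripper_width: 87.7
[(0.93, [248.2, 248.3, 266.0, 290.9]), (0.88, [268.2, 232.6, 288.0, 274.9]), (0.86, [265.9, 132.8, 279.0, 168.1]), (0.65, [285.9, 213.4, 302.7, 257.3])]
```

View pics/side3.png

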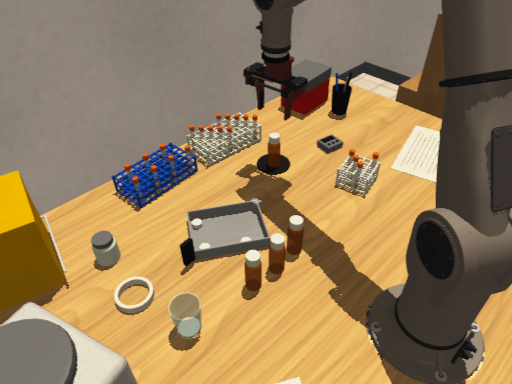

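```bash
python3 -m handwheel '[[-3.55,10.3,0.5,-0.4,1],[-3.55,10.3,0.5,-0.4,1],[-3.55,10.3,0.5,-0.4,1],[-3.55,10.3,0.5,-0.4,1],[-3.55,10.3,0.5,-0.4,1],[-3.55,10.3,0.5,-0.4,1],[-3.55,10.3,0.5,-0.4,1],[-3.55,10.3,0.5,-0.4,1],[-3.55,10.3,0.5,-0.4,1],[-3.55,10.3,0.5,-0.4,1],[-3.55,10.3,0.5,-0.4,1],[-3.55,10.3,0.5,-0.4,1]]'
python3 - <<'E'
from station import arm
from h import *
import cv2
np.set_printoptions(precision=1,suppress=True)
f=arm.grab_frame('wrist');pickle.dump(f,open('w4.pkl','wb'))
cv2.imwrite('pics/w4.png',f['image'][:,:,::-1])
for th,z in(("tray_handle",62),("tray_corner",4)):
    for d in arm.tip_of(f,th): print(th,round(d['p'],2),np.array(d['at']),atz(f,d['at'],z))
E
```

```text
time_s: 11.2
ee_pos: [501.2, 214.6, 203.6]
eef_rot: [2.113, 2.324, 0.002]
force: [0.4, -0.8, -0.5]
gripper_width: 87.8
tray_handle 0.85 [265.6 140.9] [503.3 251.8  62. ]
tray_corner 0.96 [262.2 339.7] [526.8  -9.2   4. ]
```

View pics/w4.png

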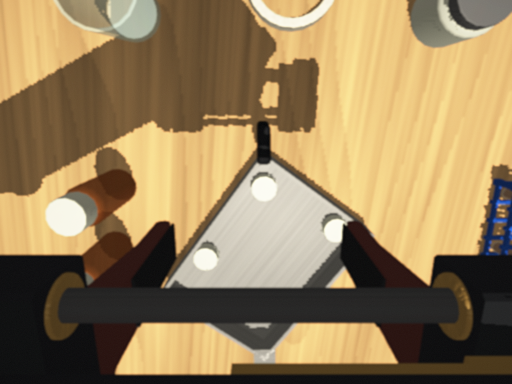

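```bash
python3 -m handwheel '[[0.06,0.92,0,0,1],[0.06,0.92,-1,0,1],[0.06,0.92,-2,0,1],[0.06,0.92,-3,0,1],[0.06,0.92,-3.6,0,1],[0.06,0.92,-3.95,0,1],[0.06,0.92,-3.95,0,1],[0.06,0.92,-3.95,0,1]]'
```

```text
time_s: 12.15
ee_pos: [504.7, 251.8, 47.1]
eef_rot: [2.114, 2.323, 0.005]
force: [-0.1, 0.0, -0.1]
gripper_width: 88.3
```

```bash
python3 -m handwheel '[[0,0,0,0,0],[0,0,0,0,0],[0,0,0,0,0],[0,0,0,0,0],[0,0,0,0,0],[0,0,0,0,0],[0,0,0,0,0],[0,0,0,0,0],[0,0,0,0,0],[0,0,0,0,0]]' 15
python3 - <<'E'
from station import arm
from h import *
import cv2
f=arm.grab_frame('side');cv2.imwrite('pics/s5.png',cv2.resize(f['image'][100:300,90:320,::-1],None,fx=3,fy=3))
E
```

```text
time_s: 13.15
ee_pos: [504.4, 251.7, 47.0]
eef_rot: [2.114, 2.323, 0.004]
force: [-0.6, 0.3, 0.1]
gripper_width: 11.7
```

View pics/s5.png

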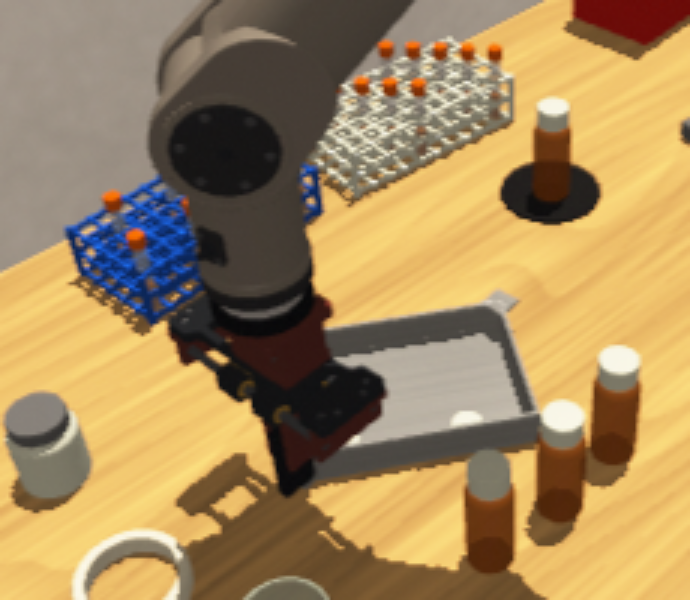

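```bash
python3 -m handwheel '[[0,-0.03,0.11,0,0],[0.01,-0.07,0.23,0,0],[0.01,-0.1,0.34,0,0],[0.01,-0.13,0.46,0,0],[0.015,-0.17,0.57,0,0],[0.02,-0.21,0.68,0,0],[0.02,-0.26,0.79,0,0],[0.03,-0.3,0.9,0,0],[0.03,-0.34,1.01,0,0],[0.03,-0.39,1.12,0,0],[0.03,-0.39,1.12,0,0]]'
python3 - <<'E'
from station import arm
from h import *
import cv2
f=arm.grab_frame('side');cv2.imwrite('pics/s6.png',cv2.resize(f['image'][100:300,90:320,::-1],None,fx=3,fy=3))
E
```

```text
time_s: 14.3
ee_pos: [505.9, 235.8, 92.4]
eef_rot: [2.114, 2.322, 0.005]
force: [0.4, -0.5, -2.4]
gripper_width: 11.7
```

View pics/s6.png

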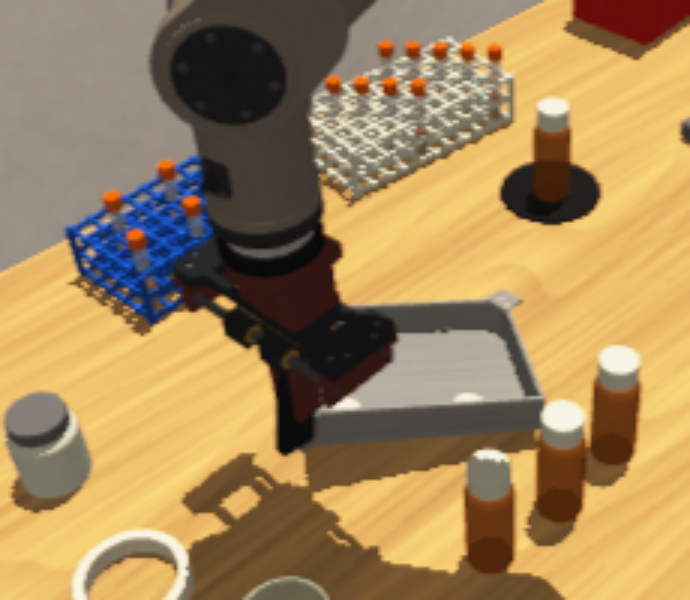

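```bash
python3 -m handwheel '[[0,-0.05,0.11,0,0],[0.01,-0.1,0.22,0,0],[0.02,-0.15,0.33,0,0],[0.02,-0.21,0.44,0,0],[0.03,-0.26,0.54,0,0],[0.03,-0.32,0.64,0,0],[0.04,-0.38,0.75,0,0],[0.05,-0.44,0.85,0,0],[0.05,-0.5,0.95,0,0],[0.06,-0.57,1.05,0,0],[0.06,-0.57,1.05,0,0]]'
python3 -m handwheel '[[0,-0.07,0.1,0,0],[0.01,-0.14,0.2,0,0],[0.02,-0.21,0.29,0,0],[0.02,-0.28,0.39,0,0],[0.03,-0.35,0.48,0,0],[0.04,-0.43,0.57,0,0],[0.04,-0.51,0.66,0,0],[0.05,-0.58,0.74,0,0],[0.06,-0.66,0.83,0,0],[0.06,-0.74,0.92,0,0],[0.06,-0.74,0.92,0,0]]'
python3 - <<'E'
from station import arm
from h import *
import cv2
np.set_printoptions(precision=1,suppress=True)
f=arm.grab_frame('side');cv2.imwrite('pics/s7.png',cv2.resize(f['image'][100:300,90:320,::-1],None,fx=3,fy=3))
f=arm.grab_frame('top');cv2.imwrite('pics/t7.png',cv2.resize(f['image'][120:290,90:350,::-1],None,fx=3,fy=3))
E
```

```text
time_s: 15.45
ee_pos: [508.6, 212.7, 134.7]
eef_rot: [2.115, 2.321, 0.005]
force: [0.1, -0.2, -3.2]
gripper_width: 11.6
time_s: 16.55
ee_pos: [511.3, 182.6, 172.0]
eef_rot: [2.115, 2.32, 0.006]
force: [-0.2, -0.3, -4.2]
gripper_width: 12.0
```

View pics/s7.png

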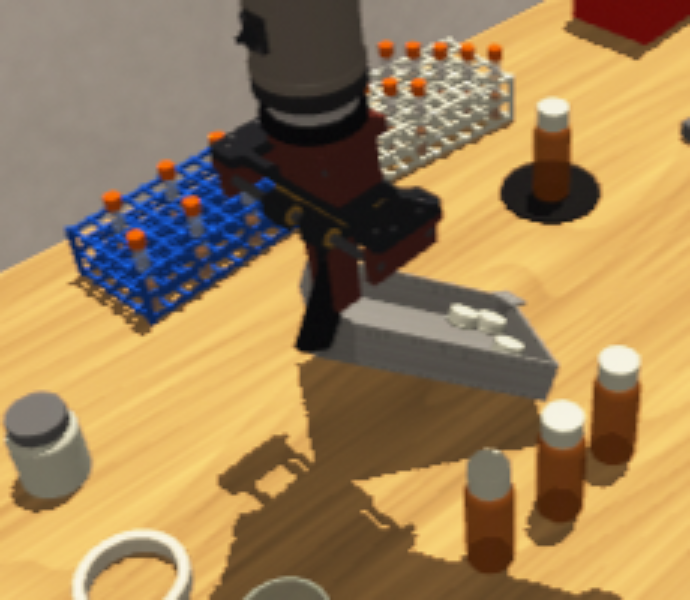

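View pics/t7.png

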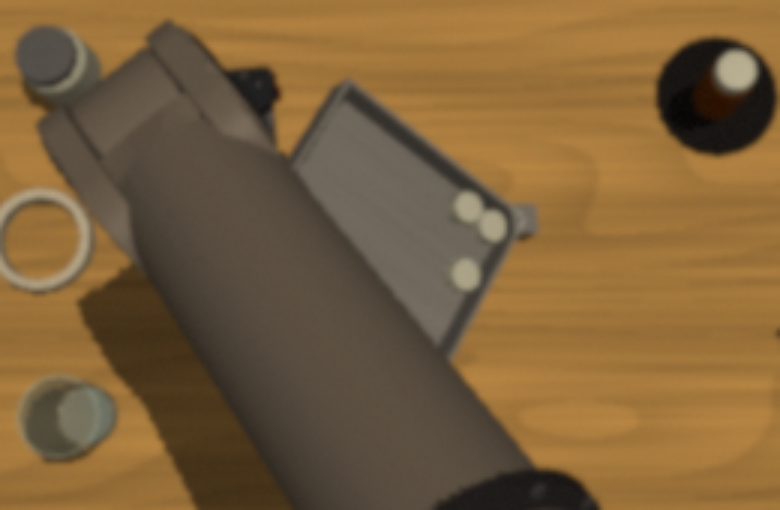

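```bash
python3 -m handwheel '[[0,0,0,0,0],[0,0,0,0,0],[0,0,0,0,0],[0,0,0,0,0],[0,0,0,0,0],[0,0,0,0,0],[0,0,0,0,0],[0,0,0,0,0],[0,0,0,0,0],[0,0,0,0,0]]'
python3 - <<'E'
from station import arm
from h import *
import cv2
np.set_printoptions(precision=1,suppress=True)
s=arm.grab_frame('side');cv2.imwrite('pics/s8.png',cv2.resize(s['image'][100:300,90:320,::-1],None,fx=3,fy=3))
f=arm.grab_frame('top');cv2.imwrite('pics/t8.png',cv2.resize(f['image'][120:290,90:350,::-1],None,fx=3,fy=3))
pickle.dump((s,f),open('st8.pkl','wb'))
for g in(s,f):
  for th in('cap0','tray_corner','tray_handle'):print(th,[(round(d['p'],2),np.round(d['at'],1)) for d in arm.tip_of(g,th)])
E
```

```text
time_s: 17.65
ee_pos: [511.1, 182.8, 171.6]
eef_rot: [2.114, 2.321, 0.005]
force: [-0.5, -0.6, -2.8]
gripper_width: 12.1
cap0 [(0.54, array([239.5, 205.6])), (0.48, array([251.6, 209.4])), (0.47, array([254.7, 212.1]))]
tray_corner [(0.78, array([252.5, 207.5]))]
tray_handle [(0.69, array([200.1, 196.2]))]
cap0 [(0.68, array([239.8, 189.6])), (0.62, array([251.3, 206.4])), (0.53, array([253.3, 194.2]))]
tray_corner [(0.84, array([253.8, 194.4]))]
tray_handle [(0.46, array([253.4, 195.3]))]
```

View pics/t8.png

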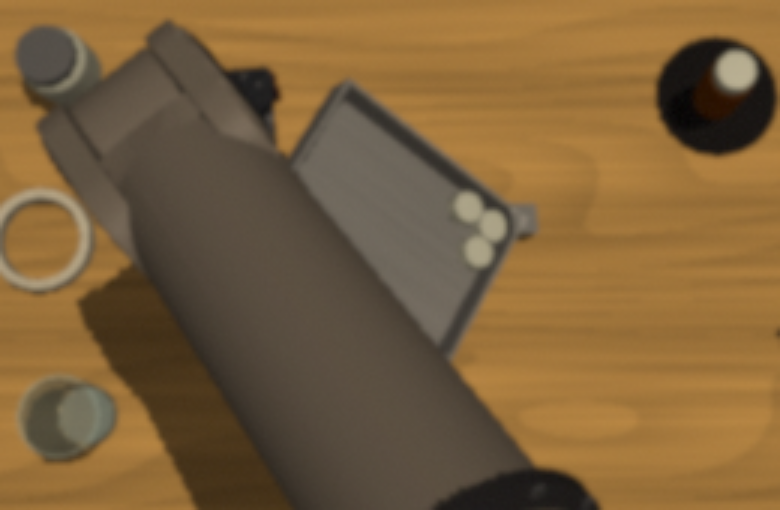

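View pics/s8.png

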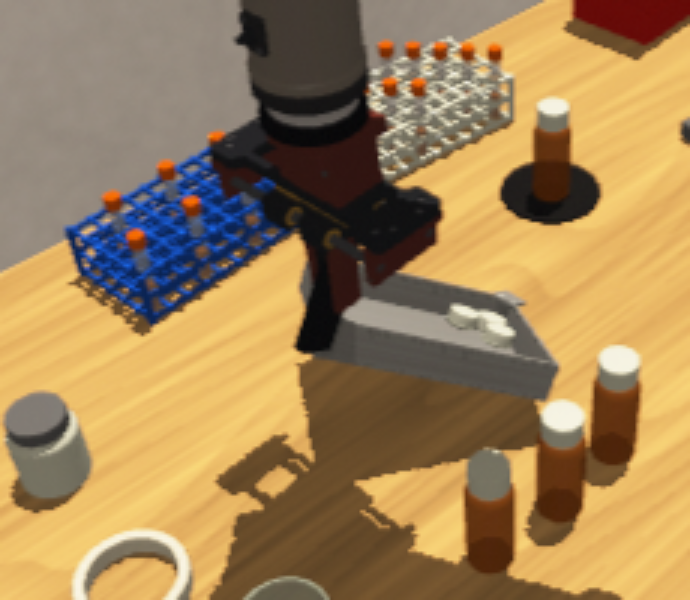

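```bash
python3 -m handwheel '[[0,0,0,0,0],[0,0,0,0,0],[0,0,0,0,0],[0,0,0,0,0],[0,0,0,0,0],[0,0,0,0,0]]'
python3 - <<'E'
from station import arm
from h import *
import cv2
np.set_printoptions(precision=1,suppress=True)
s0,f0=pickle.load(open('st8.pkl','rb'))
f=arm.grab_frame('top')
d=cv2.absdiff(f['image'],f0['image'])[150:260,180:280].max(2);print('diff',d.max(),(d>25).sum())
print('handle exp px',proj(s0,(511,183,188)))
c=atz(f0,(253.8,194.4),4);print('corner',c)
# predict rim corners for tilts
piv=np.array([527.4,-14.,0]);u=np.array([-.089,.996,0]);v=np.array([u[1],-u[0],0])
for th in(25,28,31):
    t=np.radians(th);U=u*np.cos(t)+np.array([0,0,np.sin(t)]);W=np.array([0,0,np.cos(t)])-u*np.sin(t)
    # tray local (x,y,z)-> along diag, across
    def P(x,y,z):
        dx,dy=x+100,y+75;return piv+U*(dx*.8+dy*.6)+v*(dx*.6-dy*.8)+W*z
    print(th,'(+,-)',np.array(proj(f0,P(100,-75,35))),np.array(proj(s0,P(100,-75,35))),'(-,+)',np.array(proj(s0,P(-100,75,35))),'lip',np.array(proj(s0,P(-100,-75,35))),'h',P(112,84,66))
    for px in((239.8,189.6),(251.3,206.4),(253.3,194.2)):
        o,r=ray(f0,px);X=o+r*(((P(0,0,8)-o)@W)/(r@W));print('  cap dist',np.linalg.norm(X-P(-96,-71,4)))
E
```

```text
time_s: 18.65
ee_pos: [511.1, 182.8, 171.6]
eef_rot: [2.114, 2.321, 0.005]
force: [0.9, -0.7, -2.1]
gripper_width: 11.8
diff 14 0
handle exp px [np.float64(201.51955495258014), np.float64(194.03493709202598)]
corner [529.6   3.3   4. ]
25 (+,-) [204.6 147.7] [192.5 187.3] (-,+) [276.5 223.2] lip [261.1 197.6] h [508.5 197.4 171.8]
  cap dist 59.02329808269258
  cap dist 40.24359780344892
  cap dist 19.38978578540487
28 (+,-) [206.5 146.8] [193.7 184.4] (-,+) [277.5 221.4] lip [261.5 197.5] h [509.3 188.2 182.7]
  cap dist 60.81972833696196
  cap dist 41.323208479469486
  cap dist 20.41605248348985
31 (+,-) [208.6 146. ] [195.  181.5] (-,+) [278.4 219.7] lip [261.9 197.5] h [510.2 178.4 193.1]
  cap dist 62.89864735165363
  cap dist 42.54696448170278
  cap dist 21.570149191921097
```

```bash
python3 -c "
from station import arm
print(arm.sign_off())"
```

```text
the job is handed in; nothing more can be done
None
```

The bottle is standing upright on the black mat, released. I handed the job in at about 18.7 s, still holding the tray tilted with all three caps in the lip corner.

- **Bottle:** I set it down at about (643, -195) mm. The mat centre measured about (643, -196) mm. In the side and top pictures it stands upright and stayed that way to the end.
- **Tray:** I pinched the grip at 15 N and raised it along an arc around the lip corner. The measured opening of 11.8 mm matches the 12 mm tab. From the rim position in the top picture the tilt is about 27–28°, and the grip is about 185–190 mm up.
- **Caps:** They are an estimated 20, 41 and 61 mm from the inner corner, inside the 85 mm limit. Two top pictures about a second apart showed no change around the tray, so they were lying still.
- **Bystanders:** Nothing else looked moved in the pictures.

- **Misses along the way:** The first network and camera estimates disagreed by up to about 15 mm, so I re-measured with the wrist camera, and with outlines for the mat. The approach to the mat also stopped about 9 mm short in y, and I corrected that before letting go. No final check failed, and the hand-in gives no verdict.

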